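Lay down the signal flags of an index tray

ROBOT

A 6-joint arm with a two-finger parallel gripper is mounted at the origin on the work surface. World frame = base frame: x ahead of the robot, y to its left, z up, the work surface at z = 0. Lengths are in m, angles in rad, forces in N, time in s.
With the tool pointing down it reaches from about 0.35 to 1 m from the base axis. Payload 7.1 kg.
Tool frame: the origin (TCP) lies at the very end of the fingers, on their centre line; the grasp point (between the pads) lies 19 mm behind it; z points along the fingers, y is the line along which they close (so a half turn about z gives the same grasp; the last joint's range is limited). The gripper opens to 85 mm and grips with 20 to 120 N. Pads are 22 mm wide; open, the fingers measure 114 mm over their backs; the gripper's body (76 mm by 85 mm) begins 54 mm behind the grasp point. The pads swing forward as they close: fully open they stand 13 mm farther back than shut.
Start: joints at [-1.351, 0.423, 1.63, -0, 1.089, -0.019], TCP at [0.148, -0.607, 0.231] pointing down, gripper open.
Joint ranges: [-3, 3], [-0.9, 2.11], [0.09, 2.58], [-1.31, 4.45], [0.11, 2.69], [-2.54, 2.54]. Speed limits (rad/s): [2.39, 2.39, 3.01, 3.14, 3.14, 3.14].

INTERFACE

Orientations are given as a unit quaternion [w, x, y, z].
In Python, from station import * gives the robot as it stands.
- The arm moves only by the tool step_arm, never from a script. Its argument "steps" is a list of rows, each an object with "linear": the shift along the tool's x, y, z in m, a list of three; "turn": the turn, a rotation vector about the tool's x, y, z in rad, a list of three; "jaw": the opening, from -1 (shut) to 1 (fully open). A call has 1 to 12 rows; each row is the pose to reach, as a shift and turn from the pose commanded when the call began, along the tool's axes at that moment; what a row does not reach only later rows make up. A row lasts 1/12 s, in which the tool goes at most 41.7 mm and 7.16 degrees, less where a joint would pass 70% of its speed; a pose out of reach is approached as far as the arm can. A call with a gripper value outside its range is refused whole. The fingers move at their own pace and stop on an object; "force" is the grip in N (left out, the last holds). Time passes only in rows, so rows that repeat a pose let the fingers close. It gives the time, the measured TCP pose, the force, the opening and the grip force at its end, in the units of the state.
- state(): the state, without advancing time (a new reading comes with each control period).
- get_image(name): name is "scene" or "top" or "wrist"; returns a dict with "frame" (384x512x3 uint8, blue, green, red), "vertical_fov" (degrees; the focal length in pixels is half the picture's height over the tangent of half this angle, whatever the lens; pixels are square), "cx", "cy" (the principal point, pixels), "world_from_camera" (4x4, takes a point from camera to world coordinates); the wrist camera has in their place "tool_from_camera" (4x4, takes a point from camera to tool coordinates, whose origin is the TCP and whose axes are the flange's). Camera axes: x right, y down, z forward; pixel columns grow to the right and rows downward; lengths in m; the calibration is good to about 2 mm. A picture is of the moment at which its call begins: read the wrist's pose just before it. There is no depth.
- hand_in(): hands the job in; it is judged then, once.
The state is a dict: "time": time; "joints": joint angles; "joint_vel": joint speeds; "effort": joint torques, N m; "tool_pos": TCP position; "ee_rot": TCP orientation; "contact_force": force on the tool from outside, world axes, zero at the start; "wrist_torque": the same for the moment, N m; "grip_width": finger opening in m; "grasp_force": force on a finger pad.
Only numpy, scipy, OpenCV 4.12 (cv2) and the standard library are available. Lean on these libraries where they do the work, as an engineer would, in place of code of your own. Each camera call takes 0.05 s, during which the arm holds its last target. There are 200 camera calls.

TASK

On the index tray with the wide bow handle (the wider one; the other has a round knob), run your fingertips lightly along the flag rail, close over it, from the handle end to the back, so that the five small flags are laid down flat towards the back one after another in that order. Only brush the flags: do not grasp or lift anything, do not shove the trays or press hard on them, and leave the other tray's flags standing and everything else where it is.

Things in the scene. Friction and masses are not known exactly. Their poses are not given: they have to be found in the camera images.
- bow_tray: wider of two loose wooden trays full of cards, 300 (own x) x 170 x 85 mm, about 3 kg, 100 mm wide steel bow handle at its -x end, nearest the robot; origin centre of underside, x from handle to back. On its right-hand wall (own y -75) a dark steel rail along x, 20 wide, top at 90 mm, with a row of five hinged flags. Cards (72 mm) and other walls (85 mm) are lower than the rail
- flag1_foot (a point): point on top of the bow tray's rail under the hinge of flag 1 (1 = nearest the handle, 5 = farthest back; 38 mm apart); the hinge is 3 mm above this point. The flag is a plain aluminium tab 30 mm high from the hinge, 10 to 16 mm wide across the rail, 3 mm thick
- flag2_foot (a point): point on top of the bow tray's rail under the hinge of flag 2 (1 = nearest the handle, 5 = farthest back; 38 mm apart); the hinge is 3 mm above this point. The flag is a plain aluminium tab 30 mm high from the hinge, 10 to 16 mm wide across the rail, 3 mm thick
- flag3_foot (a point): point on top of the bow tray's rail under the hinge of flag 3 (1 = nearest the handle, 5 = farthest back; 38 mm apart); the hinge is 3 mm above this point. The flag is a plain aluminium tab 30 mm high from the hinge, 10 to 16 mm wide across the rail, 3 mm thick
- flag4_foot (a point): point on top of the bow tray's rail under the hinge of flag 4 (1 = nearest the handle, 5 = farthest back; 38 mm apart); the hinge is 3 mm above this point. The flag is a plain aluminium tab 30 mm high from the hinge, 10 to 16 mm wide across the rail, 3 mm thick
- flag5_foot (a point): point on top of the bow tray's rail under the hinge of flag 5 (1 = nearest the handle, 5 = farthest back; 38 mm apart); the hinge is 3 mm above this point. The flag is a plain aluminium tab 30 mm high from the hinge, 10 to 16 mm wide across the rail, 3 mm thick
- flag1 (a joint): lean of flag 1 of the bow tray, rad: 0 upright, grows as it tips along the rail towards the tray's back end, 1.5 lying flat on the rail (it cannot tip towards the handle). It starts between 0 and 0.3; light friction (about 0.15 N at its head) keeps it where it is left, and it does not fall by itself
- flag2 (a joint): lean of flag 2 of the bow tray, rad: 0 upright, grows as it tips along the rail towards the tray's back end, 1.5 lying flat on the rail (it cannot tip towards the handle). It starts between 0 and 0.3; light friction (about 0.15 N at its head) keeps it where it is left, and it does not fall by itself
- flag3 (a joint): lean of flag 3 of the bow tray, rad: 0 upright, grows as it tips along the rail towards the tray's back end, 1.5 lying flat on the rail (it cannot tip towards the handle). It starts between 0 and 0.3; light friction (about 0.15 N at its head) keeps it where it is left, and it does not fall by itself
- flag4 (a joint): lean of flag 4 of the bow tray, rad: 0 upright, grows as it tips along the rail towards the tray's back end, 1.5 lying flat on the rail (it cannot tip towards the handle). It starts between 0 and 0.3; light friction (about 0.15 N at its head) keeps it where it is left, and it does not fall by itself
- flag5 (a joint): lean of flag 5 of the bow tray, rad: 0 upright, grows as it tips along the rail towards the tray's back end, 1.5 lying flat on the rail (it cannot tip towards the handle). It starts between 0 and 0.3; light friction (about 0.15 N at its head) keeps it where it is left, and it does not fall by itself
- knob_tray: the narrower index tray, 300 x 140 x 85 mm, about 3 kg, with a round brass knob; same frame; it has four such flags on the rail on its right-hand wall (own y = -60 mm), which are to stay up
- other1 (a joint): lean of flag 1 of the knob tray, rad, 0 upright; starts between 0 and 0.3; leave it alone
- other2 (a joint): lean of flag 2 of the knob tray, rad, 0 upright; starts between 0 and 0.3; leave it alone
- other3 (a joint): lean of flag 3 of the knob tray, rad, 0 upright; starts between 0 and 0.3; leave it alone
- other4 (a joint): lean of flag 4 of the knob tray, rad, 0 upright; starts between 0 and 0.3; leave it alone
- weight: brass card weight, 36 mm across, 28 mm high, lying on the cards in the bow tray (underside 72 mm above the desk); origin under its centre; leave it alone
- stamp: wooden hand stamp, 34 mm across, 70 mm high, on the desk between the trays; leave it alone
- ink_pad: black ink pad, 75 x 55 x 16 mm, on the desk between the trays; leave it alone
- mug: white mug, 80 mm across, 90 mm high, left of the trays; leave it alone
- stapler: steel stapler, 130 x 36 x 45 mm, right of the trays; leave it alone
- glue: white glue bottle, 52 mm across, 120 mm high, behind the trays; leave it alone
- card_pack: pack of cards, 76 x 126 x 30 mm, behind the trays; leave it alone

How it is judged:
On the way, in this order (a step that is already met when the one before it is completed fails the run):
1. flag 1 of the bow tray is laid down (beyond 1.1 rad), before the flags behind it (value of joint flag1 above 1.1 rad), for 0.02 s.
2. flag 2 of the bow tray is laid down (beyond 1.1 rad), before the flags behind it (value of joint flag2 above 1.1 rad), for 0.02 s.
3. flag 3 of the bow tray is laid down (beyond 1.1 rad), before the flags behind it (value of joint flag3 above 1.1 rad), for 0.02 s.
4. flag 4 of the bow tray is laid down (beyond 1.1 rad), before the flags behind it (value of joint flag4 above 1.1 rad), for 0.02 s.
5. flag 5 of the bow tray is laid down (beyond 1.1 rad), before the flags behind it (value of joint flag5 above 1.1 rad), for 0.02 s.
At the end, for the whole second after the job is handed in: all five flags of the bow tray lean beyond 1.1 rad (63 degrees) towards the back, the knob tray's four flags below 0.6 rad, both trays and all the loose things within 20 mm of where they started, the bow tray at rest (value of joint each of flag1, flag2, flag3, flag4, flag5 above 1.1 rad and value of joint each of other1, other2, other3, other4 below 0.6 rad and distance of each of bow_tray, knob_tray, weight, stamp, ink_pad, mug, stapler, glue, card_pack from where it was at the start of the episode below 0.02 m and linear speed of bow_tray below 0.02 m/s); the robot touches nothing.
It fails at once if a flag of the other tray (round knob) is tipped past 0.6 rad (value of joint any of other1, other2, other3, other4 above 0.6 rad).
It fails at once if a tray is shoved more than 20 mm (distance of any of bow_tray, knob_tray from where it was at the start of the episode above 0.02 m).
It fails at once if a tray is lifted or tilted (height (world z) of any of bow_tray, knob_tray above 0.008 m or angle between any of bow_tray, knob_tray's own z axis and vertical above 0.08 rad).
It fails at once if the robot bears on the bow tray with more than 20 N (contact force between any of the fingers, the arm and bow_tray above 20 N).
It fails at once if one of the things standing about is picked up or moved by more than 20 mm (distance of any of weight, stamp, ink_pad, mug, stapler, glue, card_pack from where it was at the start of the episode above 0.02 m).
It also fails if it takes over 40 s, if anything falls off the work surface, if the arm or the gripper's body presses on something with over 40 N, if the wrist force passes 120 N, or if a joint passes its speed limit or range.

## Working session

There is one attempt and no reset: what is moved stays moved. The work goes in short steps, Python scripts to look and compute and a tool call to move; the robot and the scene stay as the last step left them, time stands still between calls to the robot, and variables do not carry over. Pictures are saved under pics/ and viewed, at most 10 in all, crops included, and the job is handed in when it is done.

Besides the shell and the picture viewer there is one more tool, called as name(argument=value, ...) on one line, values as JSON. step_arm: Moves the arm, as the interface text tells. Its arguments: {"type":"object","properties":{"steps":{"type":"array","items":{"type":"object","properties":{"linear":{"type":"array","items":{"type":"number"}},"turn":{"type":"array","items":{"type":"number"}},"jaw":{"type":"number"}}}},"force":{"type":"number"}},"required":["steps"]}

```bash
mkdir -p pics; cat > h.py <<'E'
from station import *
import numpy as np, cv2, pickle
def grab(n):
    s=state(); im=get_image(n); im['s']=s
    pickle.dump(im,open(f'pics/{n}.pkl','wb')); cv2.imwrite(f'pics/{n}.png',im['frame']); return im
def ray(im,u,v):
    h=im['frame'].shape[0]; f=h/2/np.tan(np.radians(im['vertical_fov'])/2)
    T=np.array(im['world_from_camera']); d=T[:3,:3]@np.array([(u-im['cx'])/f,(v-im['cy'])/f,1]); return T[:3,3],d/np.linalg.norm(d)
def proj(im,p):
    h=im['frame'].shape[0]; f=h/2/np.tan(np.radians(im['vertical_fov'])/2)
    T=np.linalg.inv(np.array(im['world_from_camera'])); q=T[:3,:3]@np.array(p)+T[:3,3]; return f*q[0]/q[2]+im['cx'],f*q[1]/q[2]+im['cy']
def atz(im,u,v,z):
    o,d=ray(im,u,v); return o+d*(z-o[2])/d[2]
def tri(rs):
    A=sum(np.eye(3)-np.outer(d,d) for o,d in rs); b=sum((np.eye(3)-np.outer(d,d))@o for o,d in rs); return np.linalg.solve(A,b)
E
python3 - <<'E'
from h import *
for n in('scene','top'):
    im=grab(n); print(n,im['vertical_fov'],im['cx'],im['cy'],np.round(im['world_from_camera'],3).tolist())
a=[cv2.imread(f'pics/{n}.png') for n in('scene','top')]
cv2.imwrite('pics/a.png',cv2.resize(np.vstack(a),None,fx=.78,fy=.78))
cv2.imwrite('pics/b.png',cv2.resize(a[1],(800,600)));cv2.imwrite('pics/c.png',cv2.resize(a[0],(800,600)))
print(state())
E
```

```text
scene 53.57077365423183 252.12243245722203 196.3746271514033 [[0.862, 0.395, -0.317, 0.951], [0.506, -0.675, 0.537, -0.553], [-0.002, -0.624, -0.782, 0.907], [0.0, 0.0, 0.0, 1.0]]
top 44.37082865612463 257.99194082930387 190.97331232094098 [[-0.006, -0.993, 0.117, 0.483], [-1.0, 0.007, 0.007, 0.013], [-0.008, -0.116, -0.993, 1.383], [0.0, 0.0, 0.0, 1.0]]
{'time': 0.1, 'joints': array([-1.35099282e+00,  4.23761992e-01,  1.63063409e+00, -2.55831616e-05,
        1.08860461e+00, -1.89939137e-02]), 'joint_vel': array([-0.00036301, -0.00153535, -0.00293405, -0.00019829, -0.00160344,
        0.00029748]), 'effort': array([-2.76737974e-04, -5.58425224e+01, -2.82445496e+01,  2.46414652e-05,
        3.07886490e-03, -1.67484433e-05]), 'tool_pos': array([ 0.14774521, -0.60676311,  0.23061688]), 'ee_rot': array([-6.99338254e-04,  9.92879485e-01,  1.19121087e-01, -8.18400846e-05]), 'contact_force': array([-0.12151294, -0.97047362, -0.13206104]), 'wrist_torque': array([-0.05923066,  0.00096874, -0.04792129]), 'grasp_force': 0.0, 'grip_width': 0.0853248920231112}
```

View pics/b.png

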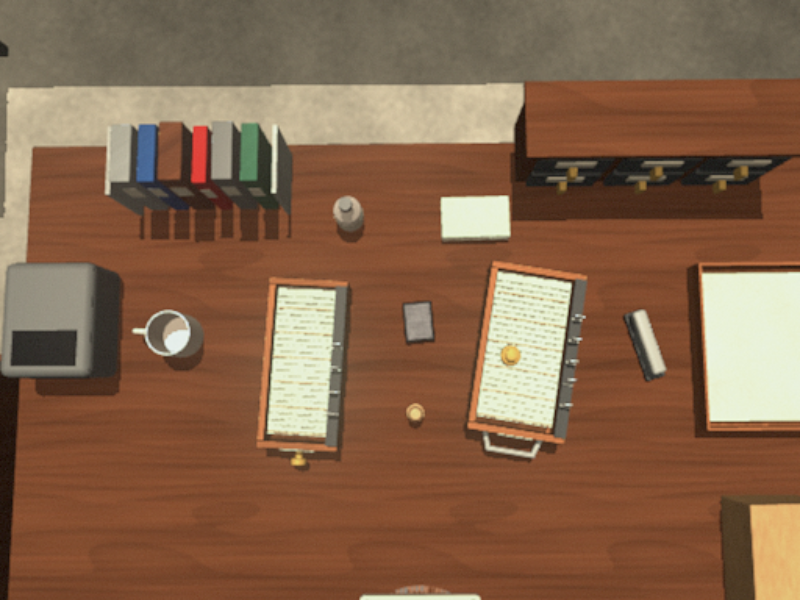

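View pics/c.png

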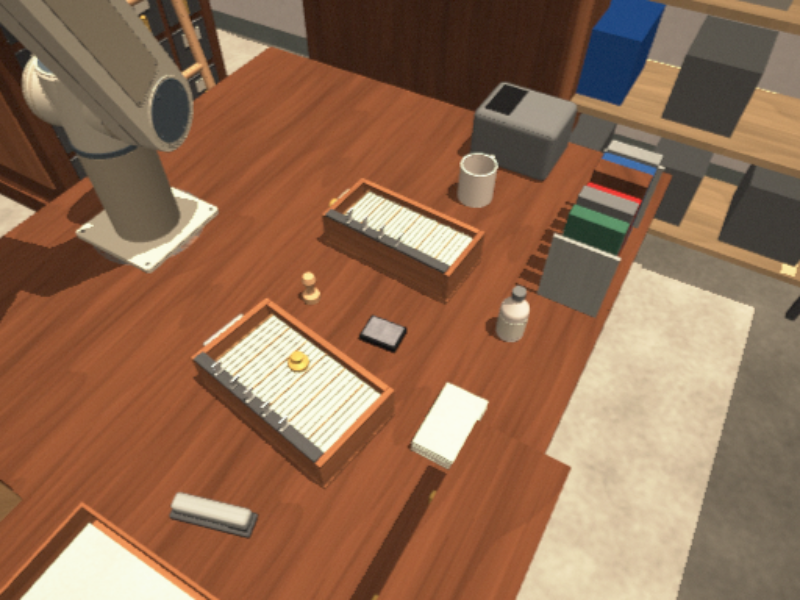

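The bow tray is on the right in the top view (rail from about (560,440) to (580,275), flags at (566,405) to (580,317) in the 800 px picture). Next I enlarge both views.

```bash
python3 - <<'E'
from h import *
t=cv2.imread('pics/top.png');s=cv2.imread('pics/scene.png')
# top crop u 340-385, v 165-290 ; scene crop u120-255,v185-310
cv2.imwrite('pics/d.png',cv2.resize(t[165:290,290:390],None,fx=4.8,fy=4.8,interpolation=cv2.INTER_CUBIC))
cv2.imwrite('pics/e.png',cv2.resize(s[210:310,120:253],None,fx=6,fy=6,interpolation=cv2.INTER_CUBIC))
E
```

```text
(no output)
```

View pics/d.png

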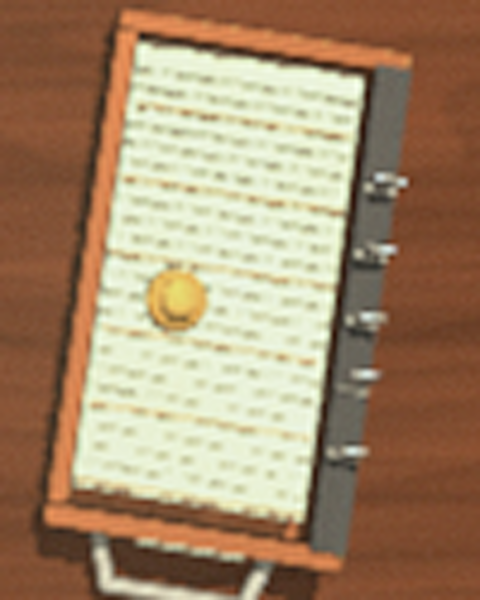

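View pics/e.png

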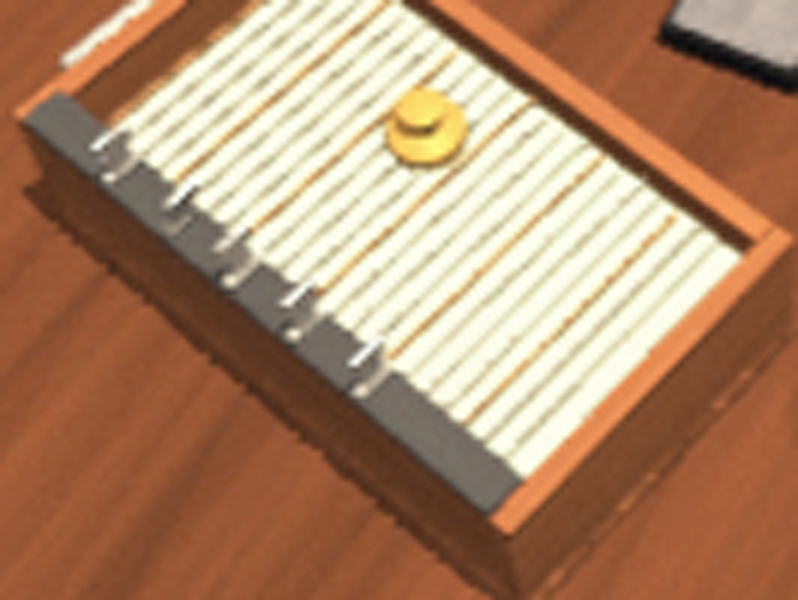

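```bash
python3 - <<'E'
from h import *
t=pickle.load(open('pics/top.pkl','rb'));s=pickle.load(open('pics/scene.pkl','rb'))
T=lambda p:(p[0]/4.8-.4+290,p[1]/4.8-.4+165); S=lambda p:(p[0]/6-.4+120,p[1]/6-.4+210)
tp=dict(BL=(372,68),BR=(411,72),FL=(312,550),FR=(342,557)); sp=dict(BL=(525,477),BR=(490,515),FL=(65,95),FR=(25,120))
P={}
for k in tp:
    a,b=T(tp[k]),S(sp[k]); p=tri([ray(t,*a),ray(s,*b)])
    print(k,p.round(4),atz(t,*a,.09).round(4),atz(s,*b,.09).round(4))
    P[k]=(atz(t,*a,.09)+atz(s,*b,.09))/2
for a,b in [((345,455),(118,178)),((358,388),(178,230)),((362,323),(235,283)),((371,256),(295,337)),((381,190),(362,393))]:
    print(tri([ray(t,*T(a)),ray(s,*S(b))]).round(4),atz(t,*T(a),.093).round(4),atz(s,*S(b),.093).round(4))
# head points at top: scene bright head centers
for a,b in [((355,452),(105,140)),((365,376),(180,195)),((372,317),(230,240)),((382,248),(298,295)),((394,181),(367,352))]:
    print('head',tri([ray(t,*T(a)),ray(s,*S(b))]).round(4))
f=(P['FL']+P['FR'])/2;b=(P['BL']+P['BR'])/2;print(f,b,np.linalg.norm(b-f),np.arctan2(*(b-f)[[1,0]]))
E
```

```text
BL [ 0.6671 -0.2796  0.0881] [ 0.6663 -0.2796  0.09  ] [ 0.6683 -0.2798  0.09  ]
BR [ 0.6648 -0.3006  0.0912] [ 0.6638 -0.302   0.09  ] [ 0.6656 -0.2992  0.09  ]
FL [ 0.3941 -0.2355  0.0894] [ 0.3927 -0.2369  0.09  ] [ 0.3961 -0.2344  0.09  ]
FR [ 0.3892 -0.2532  0.0896] [ 0.3888 -0.2536  0.09  ] [ 0.39   -0.2529  0.09  ]
[ 0.4457 -0.2564  0.0931] [ 0.4456 -0.2565  0.093 ] [ 0.4457 -0.2563  0.093 ]
[ 0.4837 -0.2641  0.0941] [ 0.4831 -0.265   0.093 ] [ 0.4838 -0.2631  0.093 ]
[ 0.5193 -0.2695  0.0907] [ 0.5197 -0.2684  0.093 ] [ 0.5199 -0.2707  0.093 ]
[ 0.5567 -0.2763  0.0916] [ 0.5577 -0.2748  0.093 ] [ 0.5562 -0.2778  0.093 ]
[ 0.5946 -0.2829  0.092 ] [ 0.5954 -0.2818  0.093 ] [ 0.5941 -0.284   0.093 ]
head [ 0.4479 -0.2559  0.1232]
head [ 0.4905 -0.2617  0.1233]
head [ 0.5222 -0.2673  0.1238]
head [ 0.5607 -0.2737  0.1244]
head [ 0.5985 -0.2808  0.1254]
[ 0.39190554 -0.24446434  0.09      ] [ 0.66599081 -0.29015709  0.09      ] 0.2778678878894293 -0.16519083762889206
```

The rail top triangulates to 90 mm and the flags to 38 mm spacing, with yaw about -0.17. I move above the handle end with the jaws closed and the tool's x axis along the rail.

step_arm(steps=[{"linear": [0.335, -0.288, 0], "turn": [0, 0, 0.41], "jaw": -1}, {"linear": [0.335, -0.288, 0], "turn": [0, 0, 0.41], "jaw": -1}, {"linear": [0.335, -0.288, 0], "turn": [0, 0, 0.41], "jaw": -1}, {"linear": [0.335, -0.288, 0], "turn": [0, 0, 0.41], "jaw": -1}, {"linear": [0.335, -0.288, 0], "turn": [0, 0, 0.41], "jaw": -1}, {"linear": [0.335, -0.288, 0], "turn": [0, 0, 0.41], "jaw": -1}, {"linear": [0.335, -0.288, 0], "turn": [0, 0, 0.41], "jaw": -1}, {"linear": [0.335, -0.288, 0], "turn": [0, 0, 0.41], "jaw": -1}, {"linear": [0.335, -0.288, 0], "turn": [0, 0, 0.41], "jaw": -1}, {"linear": [0.335, -0.288, 0], "turn": [0, 0, 0.41], "jaw": -1}, {"linear": [0.335, -0.288, 0], "turn": [0, 0, 0.41], "jaw": -1}, {"linear": [0.335, -0.288, 0], "turn": [0, 0, 0.41], "jaw": -1}])

```text
time: 1.1
tool_pos: [0.4072, -0.2447, 0.2312]
ee_rot: [-0.001, 0.997, -0.083, 0.0]
contact_force: [0.1, -0.6, -0.0]
grip_width: -0.0002
grasp_force: 0.0
```

step_arm(steps=[{"linear": [-0.002, 0.004, 0.03], "jaw": -1}, {"linear": [-0.002, 0.004, 0.06], "jaw": -1}, {"linear": [-0.002, 0.004, 0.09], "jaw": -1}, {"linear": [-0.002, 0.004, 0.111], "jaw": -1}, {"linear": [-0.002, 0.004, 0.111], "jaw": -1}, {"linear": [-0.002, 0.004, 0.111], "jaw": -1}])

```text
schema error: expected keys linear, turn, jaw
```

```bash
python3 - <<'E'
from h import *
s=grab('scene');w=grab('wrist');print(state()['tool_pos'],state()['contact_force'],proj(s,state()['tool_pos']))
a=cv2.resize(s['frame'][180:310,110:243],(399,390),interpolation=cv2.INTER_CUBIC); b=cv2.resize(w['frame'],(400,300)); b=cv2.copyMakeBorder(b,0,90,0,0,0)
cv2.imwrite('pics/f.png',np.hstack([a,b]))
E
```

```text
[ 0.40550155 -0.24730817  0.23112336] [-0.58378062 -0.41640809 -0.19137014] (np.float64(114.10964225531936), np.float64(196.23780871931942))
```

View pics/f.png

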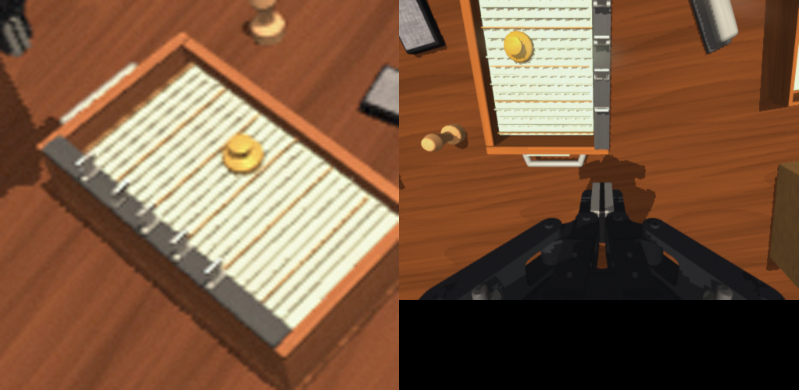

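The move was refused because the turn key was missing. The wrist view shows the shut fingers at about (601,190), in line with the rail at (602,140). I now lower.

step_arm(steps=[{"linear": [-0.002, 0.001, 0.03], "turn": [0, 0, 0], "jaw": -1}, {"linear": [-0.002, 0.001, 0.06], "turn": [0, 0, 0], "jaw": -1}, {"linear": [-0.002, 0.001, 0.09], "turn": [0, 0, 0], "jaw": -1}, {"linear": [-0.002, 0.001, 0.113], "turn": [0, 0, 0], "jaw": -1}, {"linear": [-0.002, 0.001, 0.113], "turn": [0, 0, 0], "jaw": -1}, {"linear": [-0.002, 0.001, 0.113], "turn": [0, 0, 0], "jaw": -1}])

```text
time: 1.7
tool_pos: [0.4018, -0.2493, 0.1176]
ee_rot: [-0.001, 0.996, -0.086, -0.001]
contact_force: [0.4, 0.2, 0.6]
grip_width: 0.0002
grasp_force: 0.0
```

```bash
python3 - <<'E'
from h import *
s=grab('scene');w=grab('wrist');print(state()['tool_pos'],state()['ee_rot'],state()['contact_force'],proj(s,state()['tool_pos']))
a=cv2.resize(s['frame'][180:280,90:190],(400,400),interpolation=cv2.INTER_CUBIC); b=cv2.resize(w['frame'][0:300,150:400],(333,400))
cv2.imwrite('pics/g.png',np.hstack([a,b]))
E
```

```text
[ 0.40348711 -0.24990587  0.11942916] [ 3.95995142e-04  9.96294366e-01 -8.60054576e-02  6.64364905e-04] [ 0.41372734 -0.00503943  0.31290579] (np.float64(125.53361594853529), np.float64(224.46622244898887))
```

View pics/g.png

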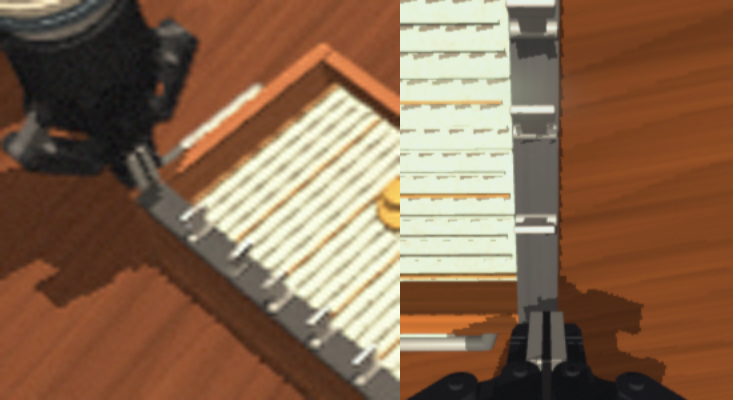

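Tip hovers just behind flag 1, over the rail. I check the lateral alignment numerically with the wrist camera (rail edges at crop (510,40)/(560,40) and (517,270)/(559,270)).

```bash
python3 - <<'E'
from h import *
w=pickle.load(open('pics/wrist.pkl','rb')); T=np.array(w['tool_from_camera']); w['world_from_camera']=T
print(w['cx'],w['cy'],proj(w,[0,0,0]), 'crop', [(proj(w,[0,0,0])[0]-150)*1.333+400,proj(w,[0,0,0])[1]*1.333])
h=w['s']['tool_pos'][2]
for u,v in[(510,70),(560,70),(514,180),(560,180),(517,270),(559,270)]:
    # tool z down: rail top at tool z = h-0.09
    print(atz(w,(u-400)/1.333+150,v/1.333,h-.09).round(4))
E
```

```text
259.55685005810636 189.2625372000291 (np.float64(260.9789108090567), np.float64(245.9100260326647)) crop [np.float64(547.9348881084726), np.float64(327.79806470154205)]
[ 0.1032 -0.0157  0.0287]
[0.1032 0.0048 0.0287]
[ 0.0585 -0.0152  0.0287]
[0.0585 0.0054 0.0287]
[ 0.0151 -0.0149  0.0287]
[0.0151 0.0055 0.0287]
```

The rail centre lies 4–5 mm to tool −y, which agrees with the corner triangulation. I shift 4 mm and lower to 9 mm above the rail.

step_arm(steps=[{"linear": [0, -0.004, 0.007], "turn": [0, 0, 0], "jaw": -1}, {"linear": [0, -0.004, 0.014], "turn": [0, 0, 0], "jaw": -1}, {"linear": [0, -0.004, 0.02], "turn": [0, 0, 0], "jaw": -1}, {"linear": [0, -0.004, 0.02], "turn": [0, 0, 0], "jaw": -1}, {"linear": [0, -0.004, 0.02], "turn": [0, 0, 0], "jaw": -1}])

```text
time: 2.22
tool_pos: [0.4036, -0.2446, 0.0981]
ee_rot: [-0.0, 0.996, -0.085, -0.0]
contact_force: [-0.3, 0.3, 0.2]
grip_width: -0.0
grasp_force: 0.0
```

step_arm(steps=[{"linear": [0.01, 0, 0], "turn": [0, 0, 0], "jaw": -1}, {"linear": [0.02, 0, 0], "turn": [0, 0, 0], "jaw": -1}, {"linear": [0.03, 0, 0], "turn": [0, 0, 0], "jaw": -1}, {"linear": [0.04, 0, 0], "turn": [0, 0, 0], "jaw": -1}, {"linear": [0.05, 0, 0], "turn": [0, 0, 0], "jaw": -1}, {"linear": [0.06, 0, 0], "turn": [0, 0, 0], "jaw": -1}, {"linear": [0.07, 0, 0], "turn": [0, 0, 0], "jaw": -1}, {"linear": [0.075, 0, 0], "turn": [0, 0, 0], "jaw": -1}, {"linear": [0.075, 0, 0], "turn": [0, 0, 0], "jaw": -1}])

```text
time: 2.97
tool_pos: [0.4791, -0.258, 0.0983]
ee_rot: [0.0, 0.996, -0.085, 0.001]
contact_force: [-0.7, -1.1, 0.2]
grip_width: -0.0001
grasp_force: 0.0
```

```bash
python3 - <<'E'
from h import *
s=grab('scene');w=grab('wrist');print(state()['tool_pos'],state()['contact_force'])
a=cv2.resize(s['frame'][180:280,100:200],(400,400),interpolation=cv2.INTER_CUBIC); b=cv2.resize(w['frame'][0:300,150:400],(333,400))
cv2.imwrite('pics/i.png',np.hstack([a,b]))
E
```

```text
[ 0.47762698 -0.25752111  0.09816023] [-0.34461212 -0.26819466  0.20557362]
```

View pics/i.png

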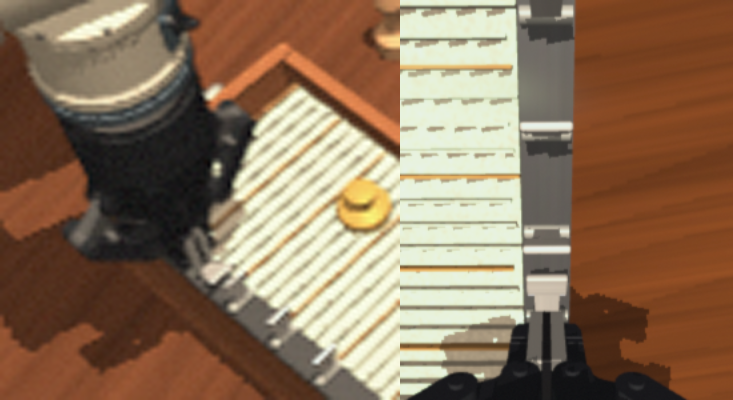

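The fingers are centred on the rail (547 px), flag 1 is behind under them, flag 2 is being tipped at (547,285), and forces are near zero. I continue.

step_arm(steps=[{"linear": [0.01, 0, 0], "turn": [0, 0, 0], "jaw": -1}, {"linear": [0.02, 0, 0], "turn": [0, 0, 0], "jaw": -1}, {"linear": [0.03, 0, 0], "turn": [0, 0, 0], "jaw": -1}, {"linear": [0.04, 0, 0], "turn": [0, 0, 0], "jaw": -1}, {"linear": [0.05, 0, 0], "turn": [0, 0, 0], "jaw": -1}, {"linear": [0.06, 0, 0], "turn": [0, 0, 0], "jaw": -1}, {"linear": [0.07, 0, 0], "turn": [0, 0, 0], "jaw": -1}, {"linear": [0.08, 0, 0], "turn": [0, 0, 0], "jaw": -1}])

```text
time: 3.73
tool_pos: [0.5573, -0.2713, 0.0982]
ee_rot: [-0.0, 0.996, -0.085, -0.0]
contact_force: [-1.2, 0.7, 1.1]
grip_width: -0.0001
grasp_force: 0.3
```

step_arm(steps=[{"linear": [0.01, 0, 0], "turn": [0, 0, 0], "jaw": -1}, {"linear": [0.02, 0, 0], "turn": [0, 0, 0], "jaw": -1}, {"linear": [0.03, 0, 0], "turn": [0, 0, 0], "jaw": -1}, {"linear": [0.04, 0, 0], "turn": [0, 0, 0], "jaw": -1}, {"linear": [0.05, 0, 0], "turn": [0, 0, 0], "jaw": -1}, {"linear": [0.06, 0, 0], "turn": [0, 0, 0], "jaw": -1}, {"linear": [0.07, 0, 0], "turn": [0, 0, 0], "jaw": -1}, {"linear": [0.072, 0, 0], "turn": [0, 0, 0], "jaw": -1}, {"linear": [0.072, 0, 0], "turn": [0, 0, 0], "jaw": -1}])

```text
time: 4.48
tool_pos: [0.6283, -0.2837, 0.0983]
ee_rot: [0.0, 0.996, -0.085, 0.0]
contact_force: [0.3, -0.9, 0.0]
grip_width: -0.0
grasp_force: 0.0
```

step_arm(steps=[{"linear": [0, 0, -0.02], "turn": [0, 0, 0], "jaw": -1}, {"linear": [0, 0, -0.05], "turn": [0, 0, 0], "jaw": -1}, {"linear": [0, 0, -0.08], "turn": [0, 0, 0], "jaw": -1}, {"linear": [0, 0, -0.11], "turn": [0, 0, 0], "jaw": -1}, {"linear": [-0.03, 0, -0.14], "turn": [0, 0, 0], "jaw": -1}, {"linear": [-0.06, 0, -0.17], "turn": [0, 0, 0], "jaw": -1}, {"linear": [-0.1, 0, -0.17], "turn": [0, 0, 0], "jaw": -1}, {"linear": [-0.14, 0, -0.17], "turn": [0, 0, 0], "jaw": -1}, {"linear": [-0.18, 0, -0.17], "turn": [0, 0, 0], "jaw": -1}, {"linear": [-0.22, 0, -0.17], "turn": [0, 0, 0], "jaw": -1}, {"linear": [-0.22, 0, -0.17], "turn": [0, 0, 0], "jaw": -1}, {"linear": [-0.22, 0, -0.17], "turn": [0, 0, 0], "jaw": -1}])

```text
time: 5.48
tool_pos: [0.4084, -0.2455, 0.2686]
ee_rot: [-0.0, 0.996, -0.086, -0.0]
contact_force: [0.8, -0.4, -0.0]
grip_width: -0.0
grasp_force: 0.0
```

```bash
python3 - <<'E'
from h import *
s=grab('scene');w=grab('wrist');print(state()['tool_pos'],state()['contact_force'])
a=cv2.resize(s['frame'][190:310,120:240],(400,400),interpolation=cv2.INTER_CUBIC); b=cv2.resize(w['frame'][0:230,190:360],(390,528)[:2])[:400]; b=cv2.resize(w['frame'][0:200,230:400],(340,400))
cv2.imwrite('pics/j.png',np.hstack([a,b]))
E
```

```text
[ 0.41117807 -0.2464489   0.26892024] [ 0.47792823 -0.50827959 -0.31342435]
```

View pics/j.png

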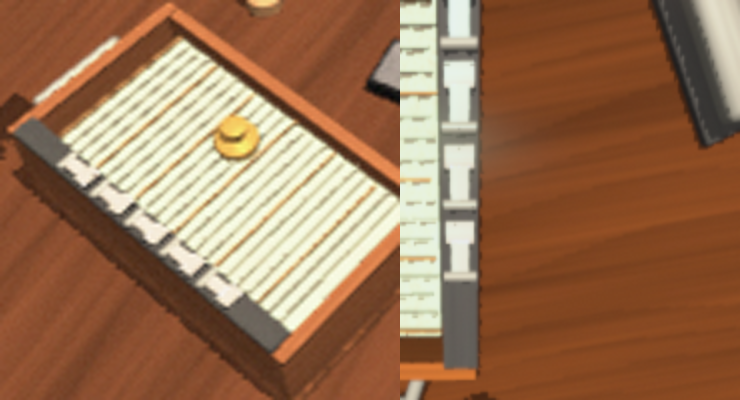

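All five flags lie flat on the rail, at scene crop (77,165) to (222,290). The tray has not moved and the arm is clear.

```bash
python3 -c "
from station import *
print(hand_in())"
```

```text
the job is handed in; nothing more can be done
None
```

I brushed all five bow-tray flags flat towards the back in one pass from flag 1 to flag 5, lifted the arm clear and handed the job in; the final pictures show the bow tray in place and measured forces stayed around 1–2 N, though I never saw a verdict and did not look at the other tray again afterwards.

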